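# Angle a neck blank past the clamp post into the glue-up bay

## Robot

A 6-joint arm with a two-finger parallel gripper is mounted at the origin on the work surface. World frame = base frame: x ahead of the robot, y to its left, z up, the work surface at z = 0. Lengths are in m, angles in rad, forces in N, time in s.
With the tool pointing down it reaches from about 0.275 to 1 m from the base axis. Payload 8.4 kg.
Tool frame: the origin (TCP) lies between the finger pads; the fingertips stand 17 mm ahead of it and the grasp point (between the pads) lies 2 mm behind it; z points along the fingers, y is the line along which they close (so a half turn about z gives the same grasp; the last joint's range is limited). The gripper opens to 85 mm and grips with 20 to 120 N. Pads are 22 mm wide; open, the fingers measure 114 mm over their backs; the gripper's body (76 mm by 85 mm) begins 54 mm behind the grasp point. The pads swing forward as they close: fully open they stand 13 mm farther back than shut.
Start: joints at [1.274, 0.353, 1.633, -0, 1.155, -0.002], TCP at [0.182, 0.598, 0.248] pointing down, gripper open.
Joint ranges: [-2.63, 2.63], [-0.92, 2.1], [0.06, 2.66], [-1.3, 4.44], [0, 2.69], [-3.02, 3.02]. Speed limits (rad/s): [2.22, 2.22, 2.79, 3.14, 3.14, 3.14].

## Interface

Orientations are given as a 3x3 rotation matrix whose columns are the frame's x, y, z axes.
In Python, from plant import get_state, capture, camera_info, hand_in gives the robot as it stands.
- The arm moves only by the tool arm_command, never from a script. Its argument "commands" is a list of rows, each an object with "slide": the shift along the tool's x, y, z in cm, a list of three; "twist": the turn, a rotation vector about the tool's x, y, z in rad, a list of three; "gripper": the finger opening in cm, from 0 to 8.54. In form: [{"slide": [x, y, z], "twist": [rx, ry, rz], "gripper": gripper}, ...]. A call has 1 to 8 rows; each row shifts and turns the commanded pose from where the row before left it, along the tool's axes as they then stand; what a row does not reach is not made up. A row lasts 1/10 s, in which the tool goes at most 50 mm and 8.59 degrees, less where a joint would pass 70% of its speed; a pose out of reach is approached as far as the arm can. A call with a gripper value outside its range is refused whole. The fingers move at their own pace and stop on an object; "force" is the grip in N (left out, the last holds). Time passes only in rows, so rows that do not move let the fingers close. It gives the time, the measured TCP pose, the force, the opening and the grip force at its end, in the units of the state.
- get_state(): the state, without advancing time (a new reading comes with each control period).
- capture(name): name is "scene" or "top"; returns (picture, depth): 420x560x3 uint8, blue, green, red; 420x560 float32, m along the optical axis (not along the pixel's ray), 0 where there is no reading.
- camera_info(name): a dict with "vertical_fov" (degrees; the focal length in pixels is half the picture's height over the tangent of half this angle, whatever the lens; pixels are square), "cx", "cy" (the principal point, pixels), "origin" and "attitude" of the camera in the world. Camera axes: x right, y down, z forward; pixel columns grow to the right and rows downward; lengths in m; the calibration is good to about 2 mm. A picture is of the moment at which its call begins. camera_info takes no time and is no camera call.
- hand_in(): hands the job in; it is judged then, once.
The state is a dict: "time": time; "joint_pos": joint angles; "qvel": joint speeds; "effort": joint torques, N m; "ee_pos": TCP position; "eef_rot": TCP orientation; "contact_force": force on the tool from outside, world axes, zero at the start; "ft_torque": the same for the moment, N m; "grip_width": finger opening in m; "finger_force": force on a finger pad.
Only numpy, scipy, OpenCV 4.12 (cv2) and the standard library are available. Lean on these libraries where they do the work, as an engineer would, in place of code of your own. Each camera call takes 0.05 s, during which the arm holds its last target. There are 200 camera calls.

## Task

Push the dark neck blank along the bench into the glue-up bay: angle it so that its orange end goes in first, behind the steel post, then swing the other end in, until the blank lies flat along the bay's back fence between the two end stops. Only push it, gently, with the fingertips or the outside of the fingers: never pinch it or lift it off the bench, leave the glue bottle, spring clamp and T-block where they stand, and come clear at the end.

Things in the scene. Friction and masses are not known exactly. Their poses are not given: they have to be found in the camera images.
- bay: Glue-up bay of pale wood strips fixed to the bench, 40 mm high, open towards the robot, no floor. Origin: middle of the back fence's front face, at bench level. x points into the fence, away from the opening; y along the fence, to the robot's left. Fence: x 0 to 25 mm, y -160 to 160. End stops: x -70 to 0, y 140 to 160 and -160 to -140: inside 280 mm long, 70 mm deep.
- post: Upright steel post, 24 mm diameter, 50 mm tall, fixed in the bench at the bay's mouth near its -y end. Origin: on its axis at bench level; axes as the bay's. Its axis lies at bay x -82 mm (70 mm free between post and fence), bay y -100 to -80 mm. The opening from post to the +y end stop is shorter than the blank.
- blank_center (a point): Centre of the blank, half-way up (15 mm above the bench). The blank is a dark hardwood bar with two pale stripes, 240 mm long (its y axis) x 36 mm wide (x) x 30 mm high, about 0.2 kg, loose on the bench. Its orange end is at its -y. When it lies home its axes are parallel to the bay's.
- blank_nose (a point): Middle of the orange end's face of the blank, 15 mm above the bench: 120 mm from the centre along the blank's -y. The orange band is 30 mm long.
- blank_tail (a point): Middle of the plain end's face of the blank, 15 mm above the bench: 120 mm from the centre along the blank's +y.
- glue: Glue bottle, yellow, 60 mm diameter, 140 mm tall, standing on the robot's right. Origin: centre of its underside. Leave it alone.
- clamp: Black spring clamp with orange tips, about 130 x 50 mm, 18 mm high, lying on the bench to the left. Origin: its middle at bench level. Leave it alone.
- tblock: Wooden T-shaped block, 90 x 70 mm, 65 mm tall, standing on the right, beyond the glue bottle. Origin: centre of its underside. Leave it alone.
- blank: The same blank, given at the centre of its underside, on the bench; same axes as blank_center.
Mind the look-alikes: they are no part of the job. Of the things like the blank, leave any that is blue; of the rest the larger one is meant. What is shaped like the post but pink is not meant.

How it is judged:
On the way:
1. the orange end is in behind the post while the blank still lies at an angle (y of blank_nose in the frame of post below 0.004 m and x of blank_nose in the frame of post above 0.02 m and angle between the y axis of blank_center and the y axis of bay, either way round above 0.06 rad), for 0.1 s.
At the end, for the whole second after the job is handed in: The blank lies flat on the bench between the end stops, its orange end behind the post, along the back fence: both ends within 6 mm of the fence face and within 0.04 rad of parallel, at rest (x of each of blank_nose, blank_tail in the frame of bay above -0.024 m and y of blank_nose in the frame of bay above -0.142 m and y of blank_tail in the frame of bay below 0.142 m and y of blank_nose in the frame of post below 0.004 m and angle between the y axis of blank_center and the y axis of bay, either way round below 0.04 rad and height (world z) of blank_center below 0.018 m and angle between blank_center's own z axis and vertical below 0.05 rad and linear speed of blank below 0.01 m/s); the robot touches nothing.
It fails at once if the blank is lifted or tipped off the bench (height (world z) of blank_center above 0.025 m or angle between blank_center's own z axis and vertical above 0.2 rad).
It fails at once if the blank is pinched or pressed hard (over 40 N on it from the fingers) (contact force between the fingers and blank above 40 N).
It fails at once if the glue bottle is moved more than 20 mm (distance of glue from where it was at the start of the episode above 0.02 m).
It fails at once if the spring clamp is moved more than 20 mm (distance of clamp from where it was at the start of the episode above 0.02 m).
It fails at once if the T-block is moved more than 20 mm (distance of tblock from where it was at the start of the episode above 0.02 m).
It also fails if it takes over 51 s, if anything falls off the work surface, if the arm or the gripper's body presses on something with over 40 N, if the wrist force passes 120 N, or if a joint passes its speed limit or range.

## Working session

There is one attempt and no reset: what is moved stays moved. The work goes in short steps, Python scripts to look and compute and a tool call to move; the robot and the scene stay as the last step left them, time stands still between calls to the robot, and variables do not carry over. Pictures are saved under pics/ and viewed, at most 10 in all, crops included, and the job is handed in when it is done.

Besides the shell and the picture viewer there is one more tool, called after "Emit:" as name(argument=value, ...), one argument or row to a line, values as JSON. arm_command: Moves the arm, as the interface text tells. Its arguments: {"type":"object","properties":{"commands":{"type":"array"},"force":{"type":"number"}},"required":["commands"]}

```bash
mkdir -p pics; ls; python3 - <<'E'
from plant import *
import cv2,numpy as np
for n in("top","scene"):
    p,d=capture(n);cv2.imwrite(f"pics/{n}0.png",p);np.savez(f"{n}0.npz",p=p,d=d);print(n,camera_info(n),(d>0).mean())
s=get_state();print(s['ee_pos'],s['eef_rot'],s['time'])
E
```

```text
pics
top {'vertical_fov': 47.68281077962368, 'cx': 273.59162531592654, 'cy': 208.63236578294524, 'origin': array([ 0.34379363, -0.00161472,  1.28014715]), 'attitude': array([[ 0.02053717, -0.99271422,  0.11872952],
       [-0.99946131, -0.02342582, -0.02298531],
       [ 0.02559918, -0.11819351, -0.99266055]])} 0.9960671768707483
scene {'vertical_fov': 42.348196826056636, 'cx': 286.5088454774454, 'cy': 207.60274798179987, 'origin': array([ 1.284488  , -0.48260765,  1.07856438]), 'attitude': array([[ 0.49141505,  0.65591976, -0.57295769],
       [ 0.87088586, -0.36380474,  0.33046018],
       [ 0.00831064, -0.66137386, -0.75001037]])} 0.995875850340136
[0.18146472 0.59765065 0.2476436 ] [[-9.56859523e-01  2.90550716e-01 -3.67230423e-04]
 [ 2.90550948e-01  9.56858773e-01 -1.19794614e-03]
 [ 3.32354299e-06 -1.25296532e-03 -9.99999215e-01]] 0.1
```

View pics/top0.png

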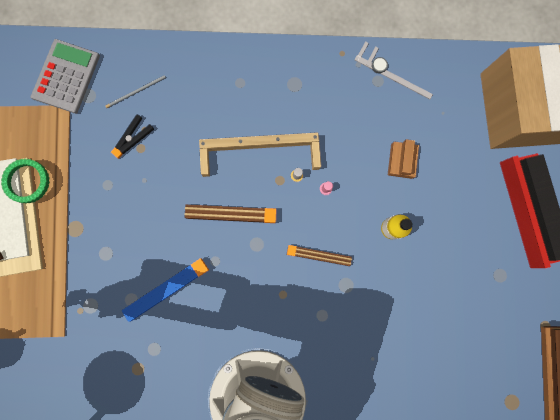

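View pics/scene0.png

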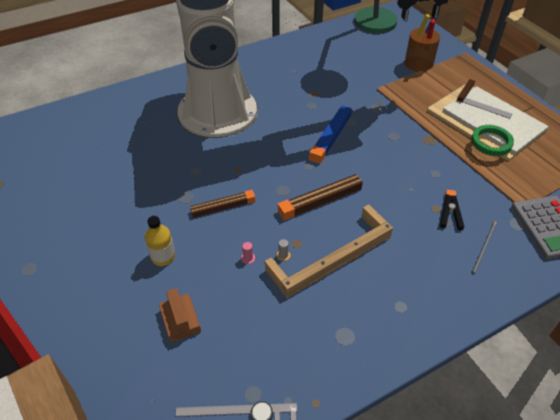

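The top view shows the dark blank at about (230,214) with its orange end at (270,215). The bay spans (200..322, 135..175), and the steel post is at (297,175). The look-alikes are the pink post at (327,188), a small bar at (320,255) and a blue bar at (165,290).

```bash
cat > h.py <<'E'
from plant import *
import cv2,numpy as np
def cloud(n,p=None,d=None):
    if p is None:p,d=capture(n)
    c=camera_info(n);f=210/np.tan(np.radians(c['vertical_fov']/2))
    v,u=np.mgrid[:420,:560]
    R=np.stack([(u-c['cx'])/f,(v-c['cy'])/f,np.ones(u.shape)],-1)@np.array(c['attitude']).T
    return p,c['origin']+R*d[...,None],R,np.array(c['origin'])
def plane(R,o,z):  return o+R*((z-o[2])/R[...,2])[...,None]
def box(m):
    (c,s,a)=cv2.minAreaRect((m*1000).astype(np.float32)[:,:2]);return np.round(c,1),np.round(s,1),round(a,1)
E
python3 - <<'E'
from h import *
for n in("top","scene"):
    q=np.load(n+"0.npz");p,W,R,o=cloud(n,q['p'],q['d'])
    hsv=cv2.cvtColor(p,cv2.COLOR_BGR2HSV)
    flat=(abs(W[...,2])<.004)&(W[...,0]>.2)&(W[...,0]<.7)&(abs(W[...,1])<.4);print(n,"bench z",np.median(W[...,2][(abs(W[...,2])<.015)&(W[...,0]>.3)&(W[...,0]<.6)&(abs(W[...,1])<.3)]))
    Z=W[...,2]
    reg=(W[...,0]>.25)&(W[...,0]<.65)&(abs(W[...,1])<.4)&(Z>.012)
    k,l,st,c=cv2.connectedComponentsWithStats((reg).astype(np.uint8))
    for i in range(1,k):
        if st[i,4]<25:continue
        m=l==i;zt=np.percentile(Z[m],90)
        t=m&(Z>zt-.006);P=plane(R,o,zt)[t]
        print(i,st[i],"ztop",zt.round(4),box(P),"hsv",np.median(hsv[t],0))
E
```

```text
top bench z -0.00013071280910570415Traceback (most recent call last):
  File "<stdin>", line 13, in <module>
  File "h.py", line 11, in box
    (c,s,a)=cv2.minAreaRect((m*1000).astype(np.float32)[:,:2]);return np.round(c,1),np.round(s,1),round(a,1)
            ~~~~~~~~~~~~~~~^^^^^^^^^^^^^^^^^^^^^^^^^^^^^^^^^^^
cv2.error: OpenCV(4.12.0) /io/opencv/modules/imgproc/src/convhull.cpp:143: error: (-215:Assertion failed) total >= 0 && (depth == CV_32F || depth == CV_32S) in function 'convexHull'
```

```bash
sed -i 's/(m\*1000).astype(np.float32)\[:,:2\]/np.ascontiguousarray(m[:,:2]*1000,dtype=np.float32)/' h.py
python3 - <<'E'
from h import *
for n in("top","scene"):
    q=np.load(n+"0.npz");p,W,R,o=cloud(n,q['p'],q['d'])
    hsv=cv2.cvtColor(p,cv2.COLOR_BGR2HSV)
    Z=W[...,2]
    reg=(W[...,0]>.25)&(W[...,0]<.65)&(abs(W[...,1])<.4)&(Z>.012)
    k,l,st,c=cv2.connectedComponentsWithStats((reg).astype(np.uint8))
    for i in range(1,k):
        if st[i,4]<25:continue
        m=l==i;zt=np.percentile(Z[m],90)
        t=m&(Z>zt-.006);P=plane(R,o,zt)[t]
        print(n,st[i],"ztop",zt.round(4),*box(P),"hsv",np.median(hsv[t],0))
        if n=="top" and abs(zt-.04)<.006 and st[i,2]>80: print(cv2.convexHull(np.ascontiguousarray(P[:,:2]*1000,dtype=np.float32))[:,0].round(0).tolist())
E
```

```text
top [115 148  13  10  67] ztop 0.0203 [638.  382.6] [22.  32.1] 1.5 hsv [ 18. 205. 210.]
top [200 148   9  28 228] ztop 0.043 [615.2 157.8] [67.9 20.8] 6.4 hsv [ 19.  98. 222.]
top [311 151  10  19 146] ztop 0.0427 [ 629.  -140.9] [42.2 19.6] 5.7 hsv [ 19.  98. 222.]
top [388 152  26  26 528] ztop 0.0663 [ 620. -378.] [26.3 57.9] 84.6 hsv [ 14. 146. 184.]
top [293 168  10  11  84] ztop 0.0519 [589.3 -92.3] [22.4 22.9] 46.6 hsv [ 12.  13. 198.]
top [322 181  11  11  85] ztop 0.0525 [ 555.2 -171.6] [18.6 21.2] 1.4 hsv [172.  86. 243.]
top [ 184  204   92   19 1297] ztop 0.0333 [477.6  84.6] [239.7  39.5] 88.6 hsv [ 14. 143. 142.]
top [382 214  31  25 592] ztop 0.1394 [ 456.  -331.5] [36.6 66.4] 1.3 hsv [90.  6. 43.]
top [287 245  65  21 634] ztop 0.0244 [ 373.3 -153. ] [170.1  25.5] 80.8 hsv [ 14. 136. 142.]
top [138 258  70  42 936] ztop 0.0334 [290.5 225.1] [ 37.5 188.6] 34.9 hsv [109. 188. 132.]
scene [309 117  38  44 631] ztop 0.0334 [295.8 223.5] [ 37.9 192.1] 34.8 hsv [110.  200.5  86. ]
scene [ 278  174   85   43 1264] ztop 0.0328 [484.4  82.9] [241.6  42.5] 88.5 hsv [ 13. 127. 119.]
scene [190 190  65  26 624] ztop 0.024 [ 379.4 -154. ] [170.6  31.8] 81.2 hsv [ 13. 126. 109.]
scene [445 190   8   9  41] ztop 0.0201 [643.6 387.7] [15.8 27.1] 49.5 hsv [ 12.  187.5 171.5]
scene [362 204  24  24 284] ztop 0.0426 [618.9 155.5] [68.9 22.2] 6.3 hsv [ 17. 113. 188.]
scene [ 145  215   30   49 1009] ztop 0.1348 [ 451.3 -350.9] [26.9 33.3] 69.4 hsv [108.  31.  24.]
scene [279 239  10  18 144] ztop 0.0518 [594.7 -91.8] [21.5 24.1] 61.1 hsv [  5.  10. 150.]
scene [242 242  11  18 153] ztop 0.0514 [ 559.9 -172.8] [24.2 23.6] 10.7 hsv [172. 114. 214.]
scene [265 257  17  22 174] ztop 0.0422 [ 630.9 -142.6] [40.6 20.5] 4.4 hsv [ 16. 113. 188.]
scene [163 288  32  34 541] ztop 0.0663 [ 623.5 -378.8] [24.7 56.2] 83.2 hsv [ 12. 149. 139.]
```

```bash
cat >> h.py <<'E'
def seg(n,zt,x0,x1,y0,y1,pd=None):
    p,W,R,o=cloud(n,*(pd or ()))
    Z=W[...,2];P=plane(R,o,zt)
    m=(abs(Z-zt-.001)<.006)&(P[...,0]>x0)&(P[...,0]<x1)&(P[...,1]>y0)&(P[...,1]<y1)
    k,l,st,c=cv2.connectedComponentsWithStats(m.astype(np.uint8))
    return P[l==1+np.argmax(st[1:,4])],m,P,p
E
python3 - <<'E'
from h import *
for n in("top","scene"):
    q=np.load(n+"0.npz");pd=(q['p'],q['d'])
    P=seg(n,.04,.55,.75,-.2,.22,pd)[0]
    print(n,"bay hull",cv2.approxPolyDP(cv2.convexHull(np.ascontiguousarray(P[:,:2]*1000,dtype=np.float32)),6,True)[:,0].round(0).tolist(),box(P))
    # fence front edge: for y strips, min x
    Y=np.arange(-.11,.13,.01);fx=[P[abs(P[:,1]-y)<.006][:,0].min() for y in Y]
    bx=[P[abs(P[:,1]-y)<.006][:,0].max() for y in Y]
    print(" front",np.polyfit(Y,fx,1)," back",np.polyfit(Y,bx,1))
    print(" post",box(seg(n,.05,.56,.63,-.125,-.06,pd)[0]))
    print(" blank",box(seg(n,.03,.42,.53,-.06,.24,pd)[0]))
E
```

```text
top bay hull [[702.0, -143.0], [674.0, 172.0], [582.0, 163.0], [609.0, -152.0]] (array([640.9,  10.1]), array([ 95.6, 319.3]), 5.0)
 front [-0.08699125  0.66446474]  back [-0.08944091  0.68892717]
 post (array([589.7, -92.4]), array([21.5, 21.1]), 0.9)
 blank (array([479.2,  84.8]), array([240.3,  37.3]), 88.6)
scene bay hull [[704.0, -146.0], [679.0, 169.0], [582.0, 164.0], [610.0, -150.0]] (array([645.1,   9. ]), array([ 98.7, 322.7]), 5.1)
 front [-0.08877116  0.66683014]  back [-0.08856383  0.69385771]
 post (array([593.5, -91.1]), array([21.5, 24.1]), 60.9)
 blank (array([483.1,  84.2]), array([242.4,  42.7]), 88.0)
```

```bash
cat >> h.py <<'E'
O=np.array([.665,.0117]);B=.0882
RB=np.array([[np.cos(B),-np.sin(B)],[np.sin(B),np.cos(B)]])
def tobay(w): return (RB.T@(np.asarray(w)[:2]-O))*1000
def where():
    s=get_state();R=np.array(s['eef_rot']);b=tobay(s['ee_pos'])
    a=np.arctan2(-R[0,1],R[1,1])-B
    print("t",round(s['time'],2),"tool bay mm",b.round(1),"z",s['ee_pos'][2].round(4),"ang",a.round(3),"F",np.round(s['contact_force'],1),"w",round(s['grip_width'],3));return b,s['ee_pos'][2],a
def go(x,y,z,a,n):
    b,z0,a0=where();d=np.array([x,y])-b
    for k in range(n):
        ak=a0+(a-a0)*k/n
        ty=np.array([-np.sin(ak),np.cos(ak)]);tx=np.array([-np.cos(ak),-np.sin(ak)])
        print([round(float(v),2) for v in (d@tx/n/10,d@ty/n/10,(z0-z)*100/n)],"twz",round(-(a-a0)/n,3))
def blank(show=None,n="top"):
    P,m,A,p=seg(n,.03,.40,.665,-.19,.26) if 0 else bl(n)
    c,s,a=box(P);v=cv2.boxPoints(((float(c[0]),float(c[1])),(float(s[0]),float(s[1])),a))
    an=a if s[0]>s[1] else a+90
    off=np.array([1.3,-.3])*(1 if n=="top" else -1); c=c+off
    th=(np.radians(an)-np.pi/2-B+np.pi/2)%np.pi-np.pi/2
    cb=tobay(c/1000);u=np.array([-np.sin(th),np.cos(th)])
    print("blank bay c",cb.round(1),"th",round(th,3),"size",s,"nose",(cb-120*u).round(1),"tail",(cb+120*u).round(1))
    if show: cv2.imwrite(show,cv2.resize(p[100:280,150:390],None,fx=3,fy=3))
def bl(n):
    p,W,R,o=cloud(n);P=plane(R,o,.03);Z=W[...,2];hsv=cv2.cvtColor(p,cv2.COLOR_BGR2HSV)
    b=(P[...,:2]-O)@RB
    # height 24..36 mm, saturated brown/orange, front of fence face
    m=(abs(Z-.030)<.007)&(P[...,0]>.42)&(b[...,0]<.004)&(b[...,1]>-.139)&(b[...,1]<.26)&(hsv[...,1]>60)&~((b[...,1]>.135)&(b[...,0]>-.075))
    k,l,st,c=cv2.connectedComponentsWithStats(m.astype(np.uint8),connectivity=8)
    return P[l==1+np.argmax(st[1:,4])],m,P,p
E
python3 - <<'E'
from h import *
blank();blank(n="scene")
go(-232,-4,.15,-.114,15)
E
```

```text
blank bay c [-178.2   88.1] th -0.109 size [238.9  38. ] nose [-191.3  -31.1] tail [-165.2  207.4]
blank bay c [-176.3   87.7] th -0.1 size [242.3  46.7] nose [-188.3  -31.7] tail [-164.2  207.1]
t 0.2 tool bay mm [-429.9  626.4] z 0.2478 ang -0.383 F [-0.1  0.  -0.5] w 0.085
[-2.79, -3.4, 0.65] twz -0.018
[-2.73, -3.45, 0.65] twz -0.018
[-2.67, -3.5, 0.65] twz -0.018
[-2.61, -3.55, 0.65] twz -0.018
[-2.54, -3.6, 0.65] twz -0.018
[-2.48, -3.64, 0.65] twz -0.018
[-2.41, -3.69, 0.65] twz -0.018
[-2.35, -3.73, 0.65] twz -0.018
[-2.28, -3.77, 0.65] twz -0.018
[-2.21, -3.81, 0.65] twz -0.018
[-2.14, -3.85, 0.65] twz -0.018
[-2.07, -3.89, 0.65] twz -0.018
[-2.0, -3.92, 0.65] twz -0.018
[-1.93, -3.96, 0.65] twz -0.018
[-1.86, -3.99, 0.65] twz -0.018
```

Emit:
arm_command(
  commands=[
    {"slide": [-2.8, -3.4, 0.65], "twist": [0, 0, -0.018], "gripper": 0},
    {"slide": [-2.7, -3.45, 0.65], "twist": [0, 0, -0.018], "gripper": 0},
    {"slide": [-2.7, -3.5, 0.65], "twist": [0, 0, -0.018], "gripper": 0},
    {"slide": [-2.6, -3.55, 0.65], "twist": [0, 0, -0.018], "gripper": 0},
    {"slide": [-2.5, -3.6, 0.65], "twist": [0, 0, -0.018], "gripper": 0},
    {"slide": [-2.5, -3.65, 0.65], "twist": [0, 0, -0.018], "gripper": 0},
    {"slide": [-2.4, -3.7, 0.65], "twist": [0, 0, -0.018], "gripper": 0},
    {"slide": [-2.35, -3.7, 0.65], "twist": [0, 0, -0.018], "gripper": 0},
  ],
)

```text
time: 1.0
ee_pos: [0.3164, 0.2711, 0.1962]
eef_rot: [[-0.989, 0.149, 0.0], [0.149, 0.989, 0.0], [-0.0, 0.0, -1.0]]
contact_force: [0.6, 0.6, 0.6]
grip_width: -0.0
finger_force: 0.0
```

Emit:
arm_command(
  commands=[
    {"slide": [-2.3, -3.8, 0.65], "twist": [0, 0, -0.018], "gripper": 0},
    {"slide": [-2.2, -3.8, 0.65], "twist": [0, 0, -0.018], "gripper": 0},
    {"slide": [-2.15, -3.85, 0.65], "twist": [0, 0, -0.018], "gripper": 0},
    {"slide": [-2.1, -3.9, 0.65], "twist": [0, 0, -0.018], "gripper": 0},
    {"slide": [-2.0, -3.9, 0.65], "twist": [0, 0, -0.018], "gripper": 0},
    {"slide": [-1.9, -3.95, 0.65], "twist": [0, 0, -0.018], "gripper": 0},
    {"slide": [-1.85, -4.0, 0.65], "twist": [0, 0, -0.018], "gripper": 0},
    {"slide": [0, 0, 0], "twist": [0, 0, 0], "gripper": 0},
  ],
)

```text
time: 1.8
ee_pos: [0.4359, -0.0162, 0.1504]
eef_rot: [[-1.0, 0.028, 0.001], [0.028, 1.0, -0.001], [-0.001, -0.001, -1.0]]
contact_force: [-0.2, 0.3, 1.1]
grip_width: -0.0002
finger_force: 0.0
```

```bash
python3 - <<'E'
from h import *
go(-232,-4,.038,-.114,4)
E
```

```text
t 1.8 tool bay mm [-230.7   -7.6] z 0.1504 ang -0.117 F [-0.2  0.3  1.1] w -0.0
[0.04, 0.09, 2.81] twz -0.001
[0.04, 0.09, 2.81] twz -0.001
[0.04, 0.09, 2.81] twz -0.001
[0.04, 0.09, 2.81] twz -0.001
```

Emit:
arm_command(
  commands=[
    {"slide": [0, 0.1, 2.8], "twist": [0, 0, 0], "gripper": 0},
    {"slide": [0, 0.1, 2.8], "twist": [0, 0, 0], "gripper": 0},
    {"slide": [0, 0, 2.8], "twist": [0, 0, 0], "gripper": 0},
    {"slide": [0, 0, 1.8], "twist": [0, 0, 0], "gripper": 0},
    {"slide": [0, 0, 1.0], "twist": [0, 0, 0], "gripper": 0},
    {"slide": [0, 0, 0], "twist": [0, 0, 0], "gripper": 0},
  ],
)

```text
time: 2.4
ee_pos: [0.4334, -0.0099, 0.0379]
eef_rot: [[-1.0, 0.025, -0.002], [0.025, 1.0, 0.0], [0.002, 0.0, -1.0]]
contact_force: [0.9, -0.7, -0.6]
grip_width: -0.0002
finger_force: 0.0
```

```bash
python3 - <<'E'
from h import *
where();p,d=capture("scene");cv2.imwrite("pics/s1.png",cv2.resize(p[120:300,200:420],None,fx=3.4,fy=3.3))
E
```

```text
t 2.4 tool bay mm [-232.6   -1.1] z 0.0379 ang -0.113 F [ 0.9 -0.7 -0.6] w -0.0
```

View pics/s1.png

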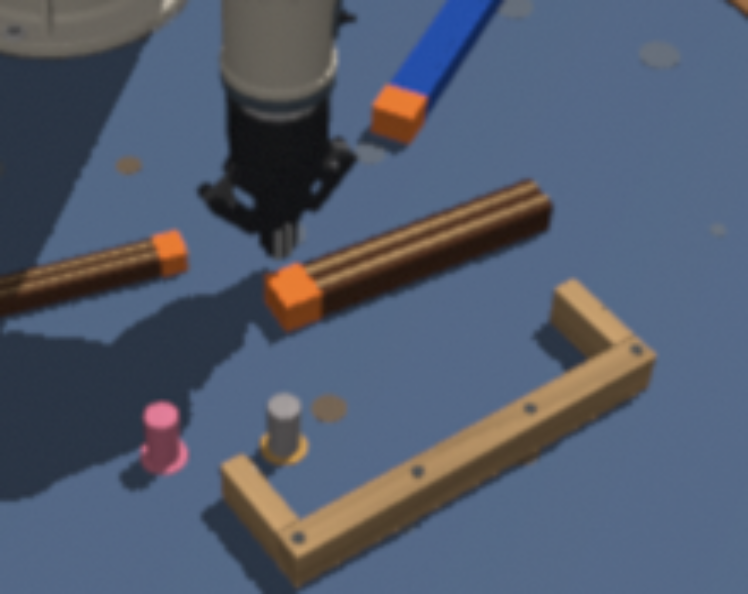

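The fingertips at (285,255) stand in front of the blank's orange end at (295,290), clear of it. I'll lower them slightly and push the nose inward while turning.

Emit:
arm_command(
  commands=[
    {"slide": [0, 0, 0.7], "twist": [0, 0, 0], "gripper": 0},
    {"slide": [-0.8, 0, 0], "twist": [0, 0, 0], "gripper": 0},
    {"slide": [-0.8, 0, 0], "twist": [0, 0, 0], "gripper": 0},
    {"slide": [-0.8, 0, 0], "twist": [0, 0, -0.04], "gripper": 0},
    {"slide": [-0.8, 0, 0], "twist": [0, 0, -0.04], "gripper": 0},
    {"slide": [-0.8, 0, 0], "twist": [0, 0, -0.04], "gripper": 0},
    {"slide": [-0.8, 0, 0], "twist": [0, 0, -0.04], "gripper": 0},
    {"slide": [-0.8, 0, 0], "twist": [0, 0, -0.04], "gripper": 0},
  ],
)

```text
time: 3.25
ee_pos: [0.4914, -0.0085, 0.0323]
eef_rot: [[-0.984, -0.176, 0.001], [-0.176, 0.984, -0.0], [-0.001, -0.0, -1.0]]
contact_force: [-0.3, -0.7, 0.6]
grip_width: -0.0001
finger_force: 0.4
```

```bash
python3 - <<'E'
from h import *
where();blank("pics/t2.png");blank(n="scene")
E
```

```text
t 3.25 tool bay mm [-174.7   -4.9] z 0.0323 ang 0.089 F [-0.3 -0.7  0.6] w -0.0
blank bay c [-165.7  148.8] th 0.135 size [ 35.5 125.6] nose [-149.6   29.9] tail [-181.9  267.7]
blank bay c [-153.    92.2] th 0.109 size [ 46.4 243. ] nose [-139.9  -27.1] tail [-166.   211.5]
```

View pics/t2.png

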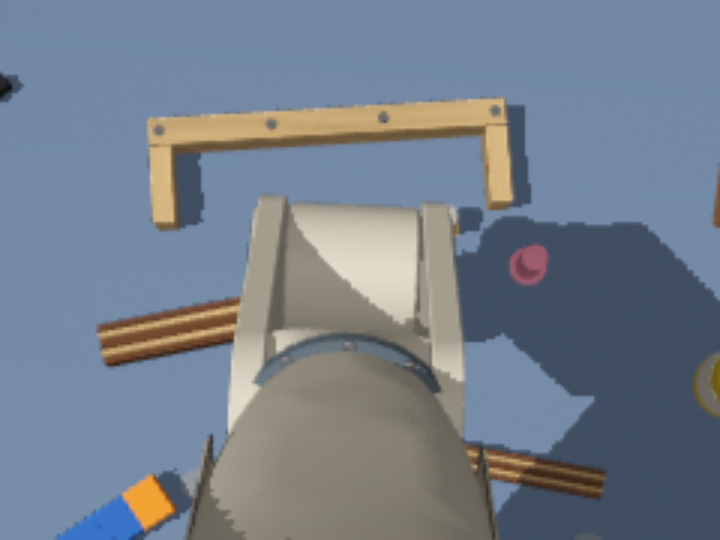

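The arm hides the middle of the blank in the top view. The tail shows at (100..240, 300..365) and has turned the right way, so I'll use the scene view while pushing.

Emit:
arm_command(
  commands=[
    {"slide": [-0.85, -0.15, 0], "twist": [0, 0, -0.042], "gripper": 0},
    {"slide": [-0.85, -0.15, 0], "twist": [0, 0, -0.042], "gripper": 0},
    {"slide": [-0.85, -0.15, 0], "twist": [0, 0, -0.042], "gripper": 0},
    {"slide": [-0.85, -0.15, 0], "twist": [0, 0, -0.042], "gripper": 0},
    {"slide": [-0.85, -0.15, 0], "twist": [0, 0, -0.042], "gripper": 0},
    {"slide": [-0.85, -0.15, 0], "twist": [0, 0, -0.042], "gripper": 0},
    {"slide": [-0.85, -0.15, 0], "twist": [0, 0, -0.042], "gripper": 0},
    {"slide": [0, 0, 0], "twist": [0, 0, 0], "gripper": 0},
  ],
)

```text
time: 4.15
ee_pos: [0.5511, -0.0008, 0.0321]
eef_rot: [[-0.892, -0.452, 0.002], [-0.452, 0.892, 0.0], [-0.001, -0.001, -1.0]]
contact_force: [0.1, -0.5, 0.1]
grip_width: -0.0001
finger_force: 0.0
```

```bash
python3 - <<'E'
from h import *
where();blank(n="scene")
E
```

```text
t 4.15 tool bay mm [-114.6   -2.4] z 0.0321 ang 0.381 F [ 0.1 -0.5  0.1] w -0.0
blank bay c [-131.4   92.4] th 0.498 size [ 41.7 246.4] nose [-74. -13.] tail [-188.7  197.8]
```

Emit:
arm_command(
  commands=[
    {"slide": [1.5, 0, 0], "twist": [0, 0, 0], "gripper": 0},
    {"slide": [0, 0, -3.5], "twist": [0, 0, 0], "gripper": 0},
    {"slide": [0, 0, -3.5], "twist": [0, 0, 0.145], "gripper": 0},
    {"slide": [2.0, 4.0, 0], "twist": [0, 0, 0.145], "gripper": 0},
    {"slide": [2.0, 4.0, 0], "twist": [0, 0, 0.145], "gripper": 0},
    {"slide": [2.0, 4.0, 0], "twist": [0, 0, 0.145], "gripper": 0},
    {"slide": [0, 4.0, 0], "twist": [0, 0, 0.145], "gripper": 0},
    {"slide": [0, 4.0, 0], "twist": [0, 0, 0.145], "gripper": 0},
  ],
)

```text
time: 5.0
ee_pos: [0.469, 0.1743, 0.1017]
eef_rot: [[-0.923, 0.385, -0.002], [0.385, 0.923, -0.001], [0.001, -0.001, -1.0]]
contact_force: [1.4, -0.8, 0.6]
grip_width: 0.0002
finger_force: 0.0
```

```bash
python3 - <<'E'
from h import *
blank();blank(n="scene")
go(-206,233,.10,-1.07,5)
E
```

```text
blank bay c [-118.7   70.4] th 0.495 size [ 37.6 185.6] nose [-61.7 -35.2] tail [-175.6  176. ]
blank bay c [-129.8   94.3] th 0.488 size [ 39.7 244.7] nose [-73.6 -11.7] tail [-186.   200.3]
t 5.1 tool bay mm [-177.6  181.8] z 0.1022 ang -0.482 F [ 0.1 -1.   0. ] w -0.0
[0.98, 0.64, 0.04] twz 0.118
[1.05, 0.52, 0.04] twz 0.118
[1.1, 0.4, 0.04] twz 0.118
[1.14, 0.27, 0.04] twz 0.118
[1.16, 0.13, 0.04] twz 0.118
```

Emit:
arm_command(
  commands=[
    {"slide": [1.0, 0.65, 0], "twist": [0, 0, 0.12], "gripper": 0},
    {"slide": [1.05, 0.5, 0], "twist": [0, 0, 0.12], "gripper": 0},
    {"slide": [1.1, 0.4, 0], "twist": [0, 0, 0.12], "gripper": 0},
    {"slide": [1.15, 0.25, 0], "twist": [0, 0, 0.12], "gripper": 0},
    {"slide": [1.15, 0.15, 0], "twist": [0, 0, 0.12], "gripper": 0},
    {"slide": [0, 0, 3.0], "twist": [0, 0, 0], "gripper": 0},
    {"slide": [0, 0, 3.0], "twist": [0, 0, 0], "gripper": 0},
    {"slide": [0, 0, 1.0], "twist": [0, 0, 0], "gripper": 0},
  ],
)

```text
time: 5.9
ee_pos: [0.4361, 0.2206, 0.0297]
eef_rot: [[-0.55, 0.835, -0.004], [0.835, 0.55, -0.002], [0.0, -0.005, -1.0]]
contact_force: [-1.1, 0.3, 0.9]
grip_width: -0.0001
finger_force: 0.0
```

```bash
python3 - <<'E'
from h import *
where();blank("pics/t3.png");blank(n="scene")
E
```

```text
t 5.9 tool bay mm [-209.6  228.2] z 0.0297 ang -1.076 F [-1.1  0.3  0.9] w -0.0
blank bay c [-131.4   94. ] th 0.491 size [ 38.5 239.3] nose [-74.8 -11.8] tail [-188.   199.9]
blank bay c [-129.9   93.4] th 0.488 size [ 38.8 246.8] nose [-73.6 -12.6] tail [-186.1  199.4]
```

View pics/t3.png

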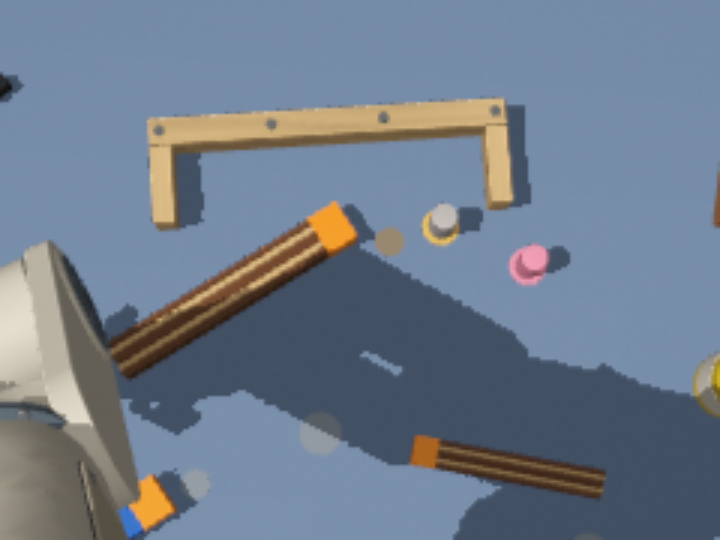

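The blank's tail is at (120,360) and its nose at (335,228), pointing left of and behind the post at (442,222). Next I push along its axis from the tail end.

Emit:
arm_command(
  commands=[
    {"slide": [-0.8, 0.6, 0], "twist": [0, 0, 0], "gripper": 0},
    {"slide": [-0.8, 0, 0], "twist": [0, 0, 0], "gripper": 0},
    {"slide": [-0.8, 0, 0], "twist": [0, 0, 0], "gripper": 0},
    {"slide": [-0.9, 0, 0], "twist": [0, 0, 0], "gripper": 0},
    {"slide": [-0.9, 0, 0], "twist": [0, 0, 0], "gripper": 0},
    {"slide": [-0.9, 0, 0], "twist": [0, 0, 0], "gripper": 0},
    {"slide": [-0.9, 0, 0], "twist": [0, 0, 0], "gripper": 0},
    {"slide": [-0.9, 0, 0], "twist": [0, 0, 0], "gripper": 0},
  ],
)

```text
time: 6.8
ee_pos: [0.482, 0.1676, 0.0318]
eef_rot: [[-0.55, 0.835, -0.0], [0.835, 0.55, -0.0], [0.0, -0.0, -1.0]]
contact_force: [-1.3, 2.2, 1.6]
grip_width: 0.0001
finger_force: 1.1
```

```bash
python3 - <<'E'
from h import *
where();blank();blank(n="scene")
E
```

```text
t 6.8 tool bay mm [-168.5  171.5] z 0.0318 ang -1.076 F [-1.3  2.2  1.6] w 0.0
blank bay c [-105.    40.9] th 0.486 size [ 37.6 213.5] nose [-49.  -65.2] tail [-161.1  147. ]
blank bay c [-109.8   51.2] th 0.488 size [ 39.5 245.1] nose [-53.6 -54.8] tail [-166.1  157.2]
```

Emit:
arm_command(
  commands=[
    {"slide": [-0.8, 0, 0], "twist": [0, 0, 0], "gripper": 0},
    {"slide": [-0.8, 0, 0], "twist": [0, 0, 0], "gripper": 0},
    {"slide": [-0.8, 0, 0], "twist": [0, 0, 0], "gripper": 0},
    {"slide": [-0.8, 0, 0], "twist": [0, 0, 0], "gripper": 0},
    {"slide": [-0.8, 0, 0], "twist": [0, 0, 0], "gripper": 0},
    {"slide": [-0.8, 0, 0], "twist": [0, 0, 0], "gripper": 0},
    {"slide": [-0.5, 0, 0], "twist": [0, 0, 0], "gripper": 0},
    {"slide": [0, 0, 0], "twist": [0, 0, 0], "gripper": 0},
  ],
)

```text
time: 7.7
ee_pos: [0.5114, 0.1235, 0.0318]
eef_rot: [[-0.55, 0.835, 0.0], [0.835, 0.55, -0.0], [-0.0, 0.0, -1.0]]
contact_force: [-0.4, 0.4, 1.0]
grip_width: -0.0001
finger_force: 0.0
```

```bash
python3 - <<'E'
from h import *
where();blank();blank(n="scene")
E
```

```text
t 7.7 tool bay mm [-143.2  124.9] z 0.0318 ang -1.077 F [-0.4  0.4  1. ] w -0.0
blank bay c [-78.  -11.3] th 0.486 size [ 37.7 203.6] nose [ -21.9 -117.4] tail [-134.    94.8]
blank bay c [-85.3   5. ] th 0.479 size [ 39.4 245.5] nose [ -30.  -101.5] tail [-140.6  111.5]
```

Emit:
arm_command(
  commands=[
    {"slide": [-0.6, 0, 0], "twist": [0, 0, 0], "gripper": 0},
    {"slide": [-0.6, 0, 0], "twist": [0, 0, 0], "gripper": 0},
    {"slide": [-0.3, 0, 0], "twist": [0, 0, 0], "gripper": 0},
    {"slide": [0, 0, 0], "twist": [0, 0, 0], "gripper": 0},
    {"slide": [1.5, -0.5, 0], "twist": [0, 0, 0], "gripper": 0},
    {"slide": [1.0, -1.0, -3.0], "twist": [0, 0, -0.145], "gripper": 0},
    {"slide": [0, -1.0, -3.5], "twist": [0, 0, -0.145], "gripper": 0},
    {"slide": [0, -1.0, 0], "twist": [0, 0, -0.145], "gripper": 0},
  ],
)

```text
time: 8.6
ee_pos: [0.4797, 0.111, 0.1001]
eef_rot: [[-0.855, 0.519, 0.005], [0.519, 0.855, 0.001], [-0.004, 0.004, -1.0]]
contact_force: [-0.5, -0.4, -0.4]
grip_width: -0.0001
finger_force: 0.0
```

```bash
python3 - <<'E'
from h import *
blank();blank(n="scene")
go(-158,46,.095,.47,8)
E
```

```text
blank bay c [-71.1 -23.3] th 0.479 size [ 37.8 204.7] nose [ -15.8 -129.8] tail [-126.4   83.2]
blank bay c [-78.   -8.2] th 0.472 size [ 38.6 242.6] nose [ -23.5 -115. ] tail [-132.6   98.7]
t 8.7 tool bay mm [-177.9  114.4] z 0.0975 ang -0.639 F [-0.3  0.1 -0.3] w -0.001
[-0.71, -0.54, 0.03] twz -0.139
[-0.63, -0.63, 0.03] twz -0.139
[-0.54, -0.71, 0.03] twz -0.139
[-0.43, -0.78, 0.03] twz -0.139
[-0.32, -0.83, 0.03] twz -0.139
[-0.2, -0.87, 0.03] twz -0.139
[-0.08, -0.89, 0.03] twz -0.139
[0.04, -0.89, 0.03] twz -0.139
```

Emit:
arm_command(
  commands=[
    {"slide": [-0.7, -0.55, 0], "twist": [0, 0, -0.14], "gripper": 0},
    {"slide": [-0.65, -0.65, 0], "twist": [0, 0, -0.14], "gripper": 0},
    {"slide": [-0.55, -0.7, 0], "twist": [0, 0, -0.14], "gripper": 0},
    {"slide": [-0.45, -0.8, 0], "twist": [0, 0, -0.14], "gripper": 0},
    {"slide": [-0.3, -0.85, 0], "twist": [0, 0, -0.14], "gripper": 0},
    {"slide": [-0.2, -0.85, 0], "twist": [0, 0, -0.14], "gripper": 0},
    {"slide": [-0.1, -0.9, 0], "twist": [0, 0, -0.14], "gripper": 0},
    {"slide": [0, -0.9, 0], "twist": [0, 0, -0.14], "gripper": 0},
  ],
)

```text
time: 9.5
ee_pos: [0.505, 0.0433, 0.0959]
eef_rot: [[-0.843, -0.538, -0.002], [-0.538, 0.843, -0.0], [0.001, 0.001, -1.0]]
contact_force: [0.4, -0.9, -0.2]
grip_width: 0.0
finger_force: 0.0
```

```bash
python3 - <<'E'
from h import *
where();blank(n="scene")
E
```

```text
t 9.5 tool bay mm [-156.6   45.5] z 0.0959 ang 0.479 F [ 0.4 -0.9 -0.2] w 0.0
blank bay c [-77.9  -7.9] th 0.47 size [ 38.6 244.6] nose [ -23.5 -114.8] tail [-132.3   99.1]
```

Emit:
arm_command(
  commands=[
    {"slide": [0, 0, 3.0], "twist": [0, 0, 0], "gripper": 0},
    {"slide": [0, 0, 3.0], "twist": [0, 0, 0], "gripper": 0},
    {"slide": [-0.8, 0, 0.4], "twist": [0, 0, 0], "gripper": 0},
    {"slide": [-0.8, 0, 0], "twist": [0, 0, 0], "gripper": 0},
    {"slide": [-0.8, 0, 0], "twist": [0, 0, 0.04], "gripper": 0},
    {"slide": [-0.8, 0, 0], "twist": [0, 0, 0.04], "gripper": 0},
    {"slide": [-0.8, 0, 0], "twist": [0, 0, 0.04], "gripper": 0},
    {"slide": [-0.6, 0, 0], "twist": [0, 0, 0.04], "gripper": 0},
  ],
)

```text
time: 10.35
ee_pos: [0.5471, 0.0674, 0.0343]
eef_rot: [[-0.92, -0.392, 0.002], [-0.392, 0.92, 0.0], [-0.002, -0.001, -1.0]]
contact_force: [0.1, 0.1, 0.2]
grip_width: -0.0002
finger_force: 0.2
```

```bash
python3 - <<'E'
from h import *
where();blank(n="scene")
E
```

```text
t 10.35 tool bay mm [-112.5   65.9] z 0.0343 ang 0.315 F [0.1 0.1 0.2] w -0.0
blank bay c [-60.1  -4.1] th 0.278 size [ 40.9 243.8] nose [ -27.1 -119.5] tail [-93.1 111.3]
```

Emit:
arm_command(
  commands=[
    {"slide": [-0.75, -0.2, 0], "twist": [0, 0, 0.04], "gripper": 0},
    {"slide": [-0.75, -0.2, 0], "twist": [0, 0, 0.04], "gripper": 0},
    {"slide": [-0.75, -0.15, 0], "twist": [0, 0, 0.04], "gripper": 0},
    {"slide": [-0.75, -0.15, 0], "twist": [0, 0, 0.04], "gripper": 0},
    {"slide": [-0.75, -0.1, 0], "twist": [0, 0, 0.04], "gripper": 0},
    {"slide": [-0.7, -0.1, 0], "twist": [0, 0, 0.04], "gripper": 0},
    {"slide": [-0.5, 0, 0], "twist": [0, 0, 0.04], "gripper": 0},
    {"slide": [0, 0, 0], "twist": [0, 0, 0], "gripper": 0},
  ],
)

```text
time: 11.2
ee_pos: [0.597, 0.0728, 0.0341]
eef_rot: [[-0.992, -0.125, 0.002], [-0.125, 0.992, 0.0], [-0.002, 0.0, -1.0]]
contact_force: [0.2, 0.9, -0.5]
grip_width: -0.0003
finger_force: 0.0
```

```bash
python3 - <<'E'
from h import *
where();blank(n="scene")
E
```

```text
t 11.2 tool bay mm [-62.4  66.8] z 0.0341 ang 0.038 F [ 0.2  0.9 -0.5] w -0.0
blank bay c [-32.6 -11.9] th 0.011 size [ 46.9 244.7] nose [ -31.2 -131.9] tail [-33.9 108.1]
```

Emit:
arm_command(
  commands=[
    {"slide": [2.3, 0, 0], "twist": [0, 0, 0.038], "gripper": 0},
    {"slide": [0, -2.0, 0], "twist": [0, 0, 0], "gripper": 3},
    {"slide": [0, -2.0, 0.5], "twist": [0, 0, 0], "gripper": 8},
    {"slide": [0, -2.2, 0.4], "twist": [0, 0, 0], "gripper": 8},
    {"slide": [0, 0, 0], "twist": [0, 0, 0], "gripper": 8},
    {"slide": [0, 0, 0], "twist": [0, 0, 0], "gripper": 8},
    {"slide": [0, 0, 0], "twist": [0, 0, 0], "gripper": 8},
    {"slide": [0, 0, 0], "twist": [0, 0, 0], "gripper": 8},
  ],
)

```text
time: 12.05
ee_pos: [0.5782, 0.0082, 0.0241]
eef_rot: [[-0.996, -0.09, 0.0], [-0.09, 0.996, 0.0], [-0.0, 0.0, -1.0]]
contact_force: [-0.0, 0.0, -0.1]
grip_width: 0.0797
finger_force: 0.0
```

```bash
python3 - <<'E'
from h import *
where();blank("pics/t4.png");blank(n="scene")
p,d=capture("scene");cv2.imwrite("pics/s4.png",cv2.resize(p[120:300,200:420],None,fx=3.4,fy=3.3))
E
```

```text
t 12.05 tool bay mm [-86.8   4.2] z 0.0241 ang 0.002 F [-0.   0.  -0.1] w 0.08
blank bay c [ -30.6 -112.2] th -0.062 size [38.5 40.4] nose [ -38. -232.] tail [-23.2   7.5]
blank bay c [-28.6 -13.3] th -0.015 size [ 43.  247.6] nose [ -30.4 -133.3] tail [-26.8 106.7]
```

View pics/s4.png

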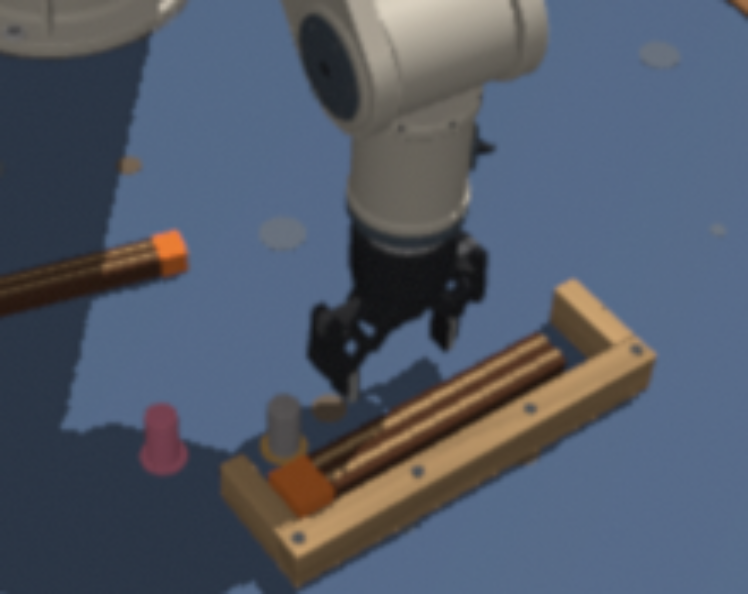

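The blank lies behind the post at (285,425), orange end at (300,485), nearly parallel and about 10 mm from the fence. The open fingers are in front of it, ready to press it home.

Emit:
arm_command(
  commands=[
    {"slide": [-0.8, -0.6, 0], "twist": [0, 0, 0], "gripper": 8},
    {"slide": [-0.8, -0.6, 0], "twist": [0, 0, 0], "gripper": 8},
    {"slide": [-0.8, 0, 0], "twist": [0, 0, 0], "gripper": 8},
    {"slide": [-0.4, 0, 0], "twist": [0, 0, 0], "gripper": 8},
    {"slide": [-0.3, 0, 0], "twist": [0, 0, 0], "gripper": 8},
    {"slide": [-0.3, 0, 0], "twist": [0, 0, 0], "gripper": 8},
    {"slide": [-0.2, 0, 0], "twist": [0, 0, 0], "gripper": 8},
    {"slide": [0, 0, 0], "twist": [0, 0, 0], "gripper": 8},
  ],
)

```text
time: 13.0
ee_pos: [0.6153, -0.0012, 0.0237]
eef_rot: [[-0.996, -0.089, 0.0], [-0.089, 0.996, 0.0], [-0.0, 0.0, -1.0]]
contact_force: [0.3, -0.2, -0.5]
grip_width: 0.0803
finger_force: 0.0
```

```bash
python3 - <<'E'
from h import *
where();blank(n="scene")
E
```

```text
t 13.0 tool bay mm [-50.7  -8.5] z 0.0237 ang 0.001 F [ 0.3 -0.2 -0.5] w 0.08
blank bay c [-30.9 -11.7] th 0.048 size [ 58.7 244.2] nose [ -25.1 -131.6] tail [-36.6 108.1]
```

Emit:
arm_command(
  commands=[
    {"slide": [-0.1, 0, 0], "twist": [0, 0, 0], "gripper": 8},
    {"slide": [-0.1, 0, 0], "twist": [0, 0, 0], "gripper": 8},
    {"slide": [-0.05, 0, 0], "twist": [0, 0, 0], "gripper": 8},
    {"slide": [0, 0, 0], "twist": [0, 0, 0], "gripper": 8},
  ],
)

```text
time: 13.45
ee_pos: [0.6176, -0.0011, 0.0238]
eef_rot: [[-0.996, -0.089, 0.0], [-0.089, 0.996, 0.0], [-0.0, 0.0, -1.0]]
contact_force: [-1.1, 0.4, 0.5]
grip_width: 0.0802
finger_force: 0.4
```

Emit:
arm_command(
  commands=[
    {"slide": [-0.1, 0, 0], "twist": [0, 0, 0], "gripper": 8},
    {"slide": [0, 0, 0], "twist": [0, 0, 0], "gripper": 8},
  ],
)

```text
time: 13.65
ee_pos: [0.6181, -0.001, 0.0237]
eef_rot: [[-0.996, -0.089, -0.001], [-0.089, 0.996, -0.0], [0.001, 0.0, -1.0]]
contact_force: [-3.1, -0.2, 1.5]
grip_width: 0.0803
finger_force: 1.6
```

```bash
python3 - <<'E'
from h import *
where();p,d=capture("scene");cv2.imwrite("pics/s5.png",cv2.resize(p[180:300,250:410],None,fx=5,fy=5,interpolation=cv2.INTER_CUBIC))
E
```

```text
t 13.65 tool bay mm [-47.8  -8.6] z 0.0237 ang 0.001 F [-3.1 -0.2  1.5] w 0.08
```

View pics/s5.png

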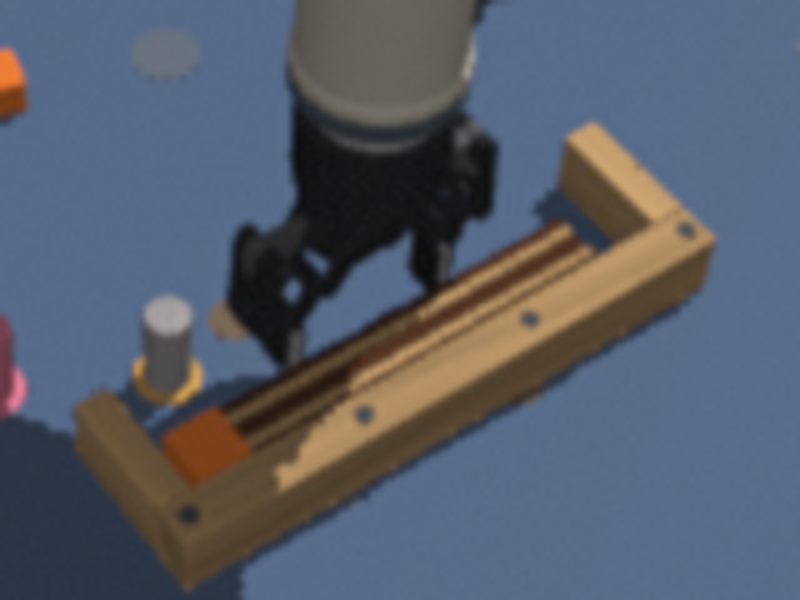

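The blank lies along the fence, with no visible gap from the orange end at (205,450) to the tail at (580,230), and the force has begun to rise. One more small press to confirm it is seated, then back off.

Emit:
arm_command(
  commands=[
    {"slide": [-0.1, 0, 0], "twist": [0, 0, 0], "gripper": 8},
    {"slide": [0, 0, 0], "twist": [0, 0, 0], "gripper": 8},
  ],
)

```text
time: 13.9
ee_pos: [0.6182, -0.0011, 0.0237]
eef_rot: [[-0.996, -0.089, -0.003], [-0.089, 0.996, -0.0], [0.003, 0.0, -1.0]]
contact_force: [-6.1, -0.7, 4.3]
grip_width: 0.0801
finger_force: 3.6
```

Emit:
arm_command(
  commands=[
    {"slide": [0.3, 0, 0], "twist": [0, 0, 0], "gripper": 8},
    {"slide": [1.5, 0, 0], "twist": [0, 0, 0], "gripper": 8},
    {"slide": [3.0, 0, 0], "twist": [0, 0, 0], "gripper": 8},
    {"slide": [3.0, 0, -2], "twist": [0, 0, 0], "gripper": 8},
    {"slide": [3.0, 0, -4], "twist": [0, 0, 0], "gripper": 8},
    {"slide": [3.0, 0, -4], "twist": [0, 0, 0], "gripper": 8},
    {"slide": [3.0, 0, -4], "twist": [0, 0, 0], "gripper": 8},
    {"slide": [3.0, 0, -4], "twist": [0, 0, 0], "gripper": 8},
  ],
)

```text
time: 14.7
ee_pos: [0.4216, -0.0186, 0.2053]
eef_rot: [[-0.996, -0.089, 0.002], [-0.089, 0.996, -0.0], [-0.002, -0.0, -1.0]]
contact_force: [0.9, 0.4, 0.7]
grip_width: 0.0802
finger_force: 0.0
```

```bash
python3 - <<'E'
from h import *
where();blank("pics/t6.png");blank(n="scene")
E
```

```text
t 14.7 tool bay mm [-245.1   -8.8] z 0.2053 ang 0.001 F [0.9 0.4 0.7] w 0.08
blank bay c [-16.3 -11. ] th 0.003 size [ 43.  253.6] nose [ -16. -131.] tail [-16.6 109. ]
blank bay c [-19.  -12.5] th -0.011 size [ 36.8 245.7] nose [ -20.3 -132.5] tail [-17.6 107.5]
```

View pics/t6.png

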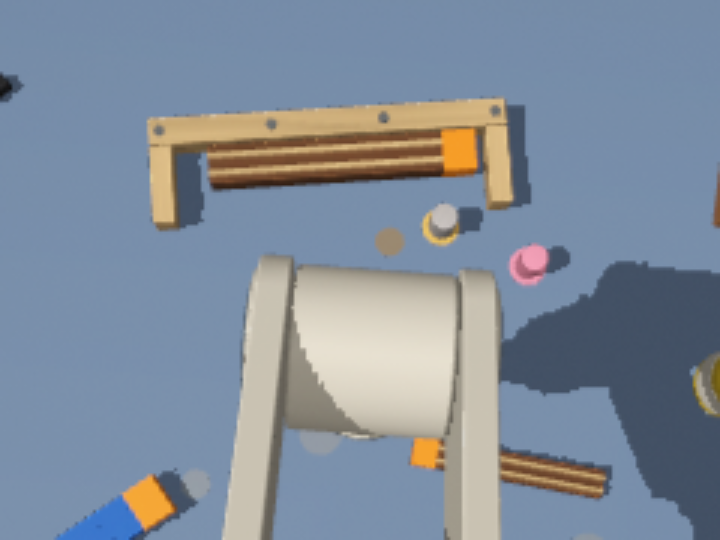

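The blank, from (210,165) to (475,150), lies flat along the fence between the stops, with its orange end behind the post. The arm is clear, so I'm handing in.

```bash
python3 -c "
from plant import *
print(hand_in())"
```

```text
the job is handed in; nothing more can be done
None
```

The job is handed in, though no verdict came back: the blank lies flat along the back fence between the end stops, orange end behind the post, the arm is clear, and I saw no contact with the glue bottle, clamp or T-block; about 15 s of the 51 s were used.

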